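Load the bench mixer through its sprung flap and start it with the key

ROBOT

A 6-joint arm with a two-finger parallel gripper is mounted at the origin on a cart in front of the work surface, level with it; the furniture and walls round the work are solid. World frame = base frame: x ahead of the robot, y to its left, z up, the work surface at z = 0. Lengths are in m, angles in rad, forces in N, time in s.
With the tool pointing down it reaches from about 0.35 to 0.725 m from the base axis. Payload 6 kg.
Tool frame: the origin (TCP) lies between the finger pads; the fingertips stand ctrl.tip_extent ahead of it and the grasp point (between the pads) lies 8 mm behind it (ctrl.tip_extent is the distance from the TCP to the fingertips, in m); z points along the fingers, y is the line along which they close (so a half turn about z gives the same grasp; the last joint's range is limited). The gripper opens to 85 mm and grips with 20 to 120 N. Pads are 22 mm wide; open, the fingers measure 114 mm over their backs; the gripper's body (76 mm by 85 mm) begins 54 mm behind the grasp point. The pads swing forward as they close: fully open they stand 13 mm farther back than shut.
Start: joints at [1.556, 0.04, 0.085, 0, -1.615, -0.334], TCP at [0.205, 0.564, 0.242] pointing down, gripper open.
Joint ranges: [-2.56, 2.56], [-1.29, 2.01], [-1.08, 1.49], [-3.29, 1.98], [-2.81, -0.18], [-2.99, 2.99]. Speed limits (rad/s): [2.57, 2.57, 3.01, 3.14, 3.14, 3.14].

INTERFACE

Orientations are given as a rotation vector (axis times angle).
In Python, from rig import ctrl gives the robot as it stands.
- The arm moves only by the shell command python3 -m creep 'ROWS' [FORCE]. ROWS is JSON, a list of rows, each a list of 7 numbers: the turn, a rotation vector about the tool's x, y, z normalised to -1 to 1, where 1 is 120 degrees, then the shift along the tool's x, y, z normalised to -1 to 1, where 1 is 0.25 m, then the opening, from -1 (shut) to 1 (fully open). In form: [[ax, ay, az, dx, dy, dz, gripper], ...]. A call has 1 to 5 rows; each row shifts and turns the commanded pose from where the row before left it, along the tool's axes as they then stand; what a row does not reach is not made up. A row lasts 1/12 s, in which the tool goes at most 41.7 mm and 7.16 degrees, less where a joint would pass 70% of its speed; a pose out of reach is approached as far as the arm can. A call with a number of a shift or a turn outside -1 to 1 is refused whole. A call with a gripper value outside its range is refused whole. The fingers move at their own pace and stop on an object; FORCE is the grip in N (left out, the last holds). Time passes only in rows, so rows that do not move let the fingers close. It gives the time, the measured TCP pose, the force, the opening and the grip force at its end, in the units of the state.
- ctrl.read_state(): the state, without advancing time (a new reading comes with each control period).
- ctrl.snapshot(name): name is "scene" or "side" or "wrist"; returns a dict with "img" (420x560x3 uint8, blue, green, red), "z_map" (420x560 float32, m along the optical axis (not along the pixel's ray), 0 where there is no reading), "K" (3x3 intrinsics, pixels), "pose" (4x4, takes a point from camera to world coordinates); the wrist camera has in their place "mount" (4x4, takes a point from camera to tool coordinates, whose origin is the TCP and whose axes are the flange's). Camera axes: x right, y down, z forward; pixel columns grow to the right and rows downward; lengths in m; the calibration is good to about 2 mm. A picture is of the moment at which its call begins: read the wrist's pose just before it.
- ctrl.finish_job(): hands the job in; it is judged then, once.
The state is a dict: "time_s": time; "qpos": joint angles; "joint_velocities": joint speeds; "effort": joint torques, N m; "tcp_pos": TCP position; "tool_rot": TCP orientation; "force": force on the tool from outside, world axes, zero at the start; "moment": the same for the moment, N m; "finger_gap": finger opening in m; "gripper_force": force on a finger pad.
Only numpy, scipy, OpenCV 4.12 (cv2) and the standard library are available. Lean on these libraries where they do the work, as an engineer would, in place of code of your own. Each camera call takes 0.05 s, during which the arm holds its last target. There are 200 camera calls.

TASK

Push the lidded tub that waits on the mixer's infeed shelf in through the sprung flap until it has slid down into the mixing chamber and the flap has closed behind it. Then start the mixer: turn the key clockwise past ON, against its spring, right up to the START stop without forcing it, hold it there for a good second, and let it spring back to ON, leaving the mixer running with the flap shut.

Things in the scene. Friction and masses are not known exactly. Their poses are not given: they have to be found in the camera images.
- mixer: Bench mixer: grey sheet-metal machine fixed to the bench, 233 x 198 mm on plan. x points from the operator into it, y to the operator's left, z up; origin on the bench top in the plane of the chamber's front face. Left (y 12 to 94 mm): mixing chamber, clear roof, top z 112. Right (y -104 to 12): console, its sloped panel rising from z 95 at x -10 to z 140 mm at x 130, with the key switch.
- opening (a point): Middle of the sill of the chamber's loading opening, in its front face; axes as the mixer's. Opening 66 mm wide, 55 mm high, lintel above. Infeed shelf runs 88 mm out in front at sill height (45 mm over the bench); side guides 11 mm high, 64 mm apart. 7 mm inside, the sill ends in a slippery 27-degree chute down to the back wall (x 98 mm): a tub pushed with its middle well past that edge slides in by itself.
- tub_0: The tub to be mixed: small round white tub with a press lid, 52 mm across the lid, 48 mm below it, 33 mm high, about 0.14 kg; origin at the centre of its underside. Stands upright on the infeed shelf in front of the flap. Tubs elsewhere on the bench stay where they are.
- flap (a joint): Flap in the opening, rad: 0 = hangs shut, 7 mm inside the front face; grows as it swings inward and up, at most 1.5. Steel, 62 mm wide, 50 mm high, hinged along the top of the opening 97 mm over the bench. A light spring (about 0.2 N at its lower edge) shuts it; it cannot swing outward.
- lock (a point): Centre of the key switch, on the panel's surface and the key's axis; fixed to the mixer. z = turning axis, square out of the panel, leaning 18 degrees from vertical towards the operator; x = up the slope; y = to the operator's left. Key at OFF: bow about 0.7 rad left of x; ON: about along x; START: about 0.7 rad right of x. The barrel is worn and sits up to 0.22 rad to either side, and all three with it: go by feel.
- key: Flag key, always in its lock: black plate 8 mm thick, on edge, on a short shank. Origin as point lock; x = outward along the bow, z = turning axis, y square to the plate. Edges 22 and 50 mm above the panel; reaches from 12 mm behind the axis to 66 mm out. START lies clockwise seen from above. From OFF to ON it stays where left (friction 0.05 N m); starts at or up to 0.2 rad past OFF.
- key_start (a joint): How far the key is turned past ON, rad: 0 = at ON or before it, 0.7 = START, a hard stop. Spring return: 0.10 N m just past ON rising to 0.21 N m at START (2.5 to 5 N at 42 mm from the axis), so a push clearly above 5 N there means the stop. START makes contact in the last 0.06 rad before it. Let go, the key springs back to ON by itself and stays.
Mind the look-alikes: they are no part of the job. What is shaped like the tub_0 but orange or purple is not meant.

How it is judged:
On the way, in this order (a step that is already met when the one before it is completed fails the run):
1. the tub lies in the mixing chamber and the flap has closed behind it (x of tub_0 in the frame of mixer between 0.035 and 0.1 m and z of tub_0 in the frame of mixer below 0.04 m and value of joint flap below 0.08 rad), for 0.2 s.
2. the key is held at START (within 0.06 rad of its stop) for 0.8 s, the tub inside and the flap shut (value of joint key_start above 0.64 rad and value of joint flap below 0.08 rad and x of tub_0 in the frame of mixer above 0.035 m), for 0.8 s.
3. the key has sprung back to ON (value of joint key_start below 0.05 rad and angle between the x axis of key and the x axis of lock, either way round below 0.32 rad), for 0.2 s.
At the end, for the whole second after the job is handed in: The key stands at ON (key_start under 0.05 rad, bow within 0.32 rad of the lock's x axis) after having been held at START; the tub is at rest in the mixing chamber (its origin 35 to 100 mm behind the front face and below 40 mm) and the flap is shut (under 0.08 rad) (all of step 1 and all of step 3 and linear speed of tub_0 below 0.02 m/s); the robot touches nothing.
It fails at once if the key is forced: more than 30 N between the gripper's fingers and the key (contact force between the fingers and key above 30 N).
It also fails if it takes over 64 s, if anything falls off the work surface, if the arm or the gripper's body presses on something with over 40 N, if the wrist force passes 120 N, or if a joint passes its speed limit or range.

## Working session

There is one attempt and no reset: what is moved stays moved. The work goes in short steps, Python scripts to look and compute and a shell command to move; the robot and the scene stay as the last step left them, time stands still between calls to the robot, and variables do not carry over. Pictures are saved under pics/ and viewed, at most 10 in all, crops included, and the job is handed in when it is done.

```bash
ls; mkdir -p pics; python3 - <<'E'
from rig import ctrl
import cv2,numpy as np
s=ctrl.read_state();print(s['time_s'],s['tcp_pos'],s['tool_rot'],s['finger_gap'],ctrl.tip_extent)
a=[]
for n in("scene","side"):
    d=ctrl.snapshot(n);np.savez(f"pics/{n}.npz",**d);cv2.imwrite(f"pics/{n}.png",d["img"]);print(n,d["K"].round(1).tolist(),d["pose"].round(3).tolist())
E
```

```text
pics
0.0 [0.20488044 0.56358506 0.24125283] [ 3.09214188e+00 -5.44791390e-01 -2.92646924e-04] 0.08529471253549747 0.011
scene [[507.5, 0.0, 284.8], [0.0, 507.5, 210.2], [0.0, 0.0, 1.0]] [[-0.827, -0.231, 0.513, 0.067], [-0.563, 0.335, -0.756, 0.516], [0.002, -0.913, -0.407, 0.444], [0.0, 0.0, 0.0, 1.0]]
side [[407.3, 0.0, 278.7], [0.0, 407.3, 208.4], [0.0, 0.0, 1.0]] [[0.957, -0.155, 0.244, 0.311], [-0.289, -0.514, 0.808, -0.846], [0.0, -0.844, -0.537, 0.549], [0.0, 0.0, 0.0, 1.0]]
```

View pics/scene.png

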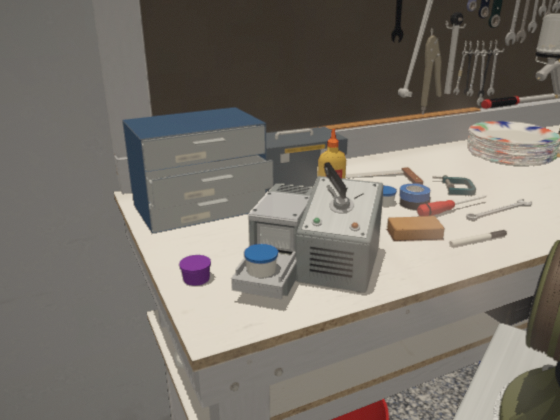

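View pics/side.png

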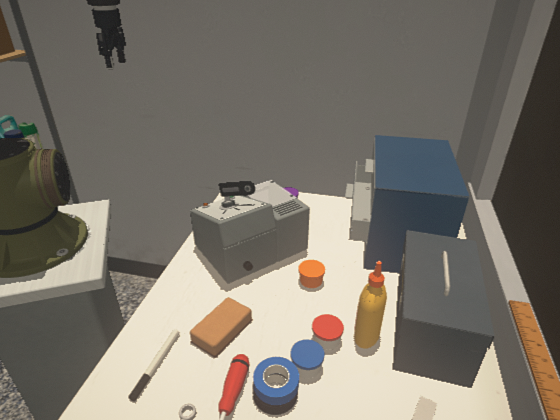

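The scene view shows the blue-lidded white tub on the infeed shelf at (262,258), in front of the chamber (283,215). The console has the black key at (335,182). A purple cup at (196,270) and, in the side view, an orange cup at (311,272) are the look-alikes; other blue and red round items stand farther off. The side view looks from behind the mixer.

```bash
cat > h.py <<'E'
import numpy as np,cv2
def cloud(d):
    K=d["K"];z=d["z_map"];v,u=np.indices(z.shape)
    P=np.stack([(u-K[0,2])/K[0,0]*z,(v-K[1,2])/K[1,1]*z,z],-1)
    W=P@d["pose"][:3,:3].T+d["pose"][:3,3];W[z==0]=np.nan
    return W
E
python3 - <<'E'
from h import *
d=np.load("pics/scene.npz");W=cloud(d)
for n,(u,v) in dict(lid=(262,253),roof=(280,205),panel=(320,215),panel2=(365,195),front=(275,236),shelfL=(243,283),shelfR=(285,285),bench=(200,310),key=(335,175),purple=(196,264)).items(): print(n,W[v,u].round(4))
hsv=cv2.cvtColor(d["img"],cv2.COLOR_BGR2HSV)
m=cv2.inRange(hsv,(95,120,60),(125,255,255));m[:, :230]=0;m[:,300:]=0;m[:240]=0
p=W[m>0];print("lid",len(p),np.nanmedian(p,0),np.nanmin(p,0),np.nanmax(p,0))
im=cv2.resize(d["img"][140:310,170:400],None,fx=3.4,fy=3.4,interpolation=cv2.INTER_CUBIC);cv2.imwrite("pics/crop1.png",im)
d2=np.load("pics/side.npz");W2=cloud(d2)
for n,(u,v) in dict(rear=(220,250),left=(290,235),panelback=(240,215),key=(235,188)).items(): print(n,W2[v,u].round(4))
E
```

```text
lid [ 0.47   -0.0171  0.0763]
roof [ 0.5061 -0.1165  0.1103]
panel [ 0.433  -0.1228  0.1087]
panel2 [ 0.3921 -0.1976  0.1273]
front [ 0.4894 -0.0782  0.0737]
shelfL [0.4813 0.0162 0.037 ]
shelfR [ 0.44   -0.0345  0.0218]
bench [ 0.5268  0.064  -0.0017]
key [ 0.4255 -0.153   0.1687]
purple [0.5855 0.0071 0.031 ]
lid 498 [ 0.47235296 -0.01614613  0.07596572] [ 0.44768905 -0.0780768   0.04933487] [0.52221949 0.00783136 0.07767556]
rear [ 0.379  -0.2432  0.078 ]
left [ 0.5258 -0.213   0.0601]
panelback [ 0.423  -0.2293  0.1386]
key [ 0.4277 -0.1673  0.1609]
```

View pics/crop1.png

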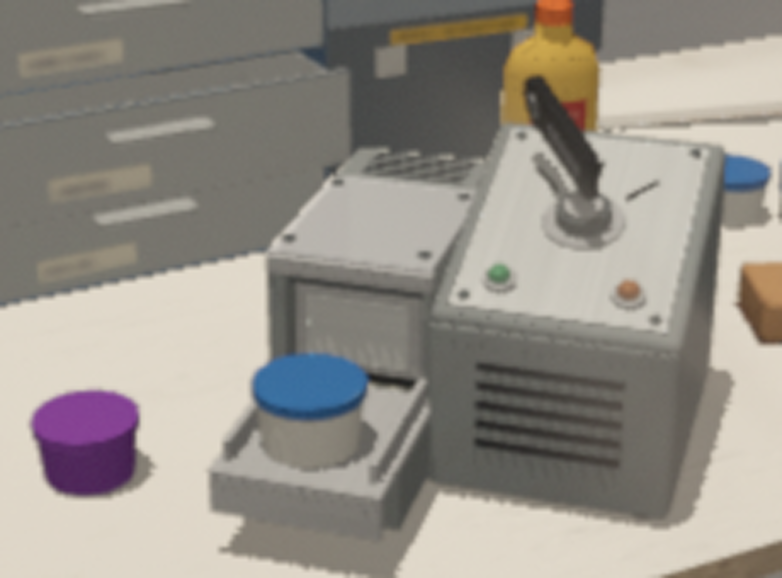

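The crop confirms tub_0: a white round tub with a blue lid, on the shelf, at crop (310,410), which is scene (261,260). Purple at crop (87,440) is a look-alike. The key is at crop (565,140) and its ring at (583,222), scene (341,205). Next I fit planes for the mixer frame.

```bash
python3 - <<'E'
from h import *
d=np.load("pics/scene.npz");W=cloud(d)
def fit(W,poly):
    m=np.zeros(W.shape[:2],np.uint8);cv2.fillPoly(m,[np.array(poly,np.int32)],1)
    p=W[m>0];p=p[~np.isnan(p).any(1)]
    for _ in range(4):
        c=np.median(p,0) if _==0 else p.mean(0);n=np.linalg.svd(p-p.mean(0),full_matrices=0)[2][2];r=(p-p.mean(0))@n;p=p[abs(r)<max(2*r.std(),.0008)]
    return n,p.mean(0),r.std(),len(p)
c=lambda L:[(170+x/3.4,140+y/3.4) for x,y in L]
reg=dict(panel=c([(455,290),(640,310),(700,160),(640,150),(610,330)]) ,panelA=c([(520,250),(640,260),(690,170),(650,165),(630,300),(480,300)]),
 front=c([(450,340),(665,360),(650,490),(445,470)]),shelffront=c([(220,490),(380,515),(380,525),(220,505)]),roof=c([(300,240),(420,250),(450,205),(345,190)]),right=c([(690,330),(705,260),(690,440),(675,480)]),flap=c([(305,300),(405,305),(400,345),(340,345),(305,340)]))
for k,p in reg.items():
    n,q,s,N=fit(W,p);print(k,n.round(3),q.round(4),round(s*1e3,2),N,"az",np.degrees(np.arctan2(n[1],n[0])).round(1))
d2=np.load("pics/side.npz");W2=cloud(d2)
for k,p in dict(rear=[(205,225),(240,270),(268,262),(268,215)],rear2=[(202,235),(232,270),(235,265),(205,225)],left=[(275,215),(303,205),(303,235),(278,255)],panel=[(205,205),(215,197),(265,205),(230,210)]).items():
    n,q,s,N=fit(W2,p);print(k,n.round(3),q.round(4),round(s*1e3,2),N,"az",np.degrees(np.arctan2(n[1],n[0])).round(1))
E
```

```text
panel [-0.088  0.294  0.952] [ 0.3909 -0.1589  0.1152] 0.77 711 az 106.6
panelA [ 0.087 -0.292 -0.952] [ 0.4014 -0.1401  0.1105] 0.81 672 az -73.5
front [ 0.3   -0.954  0.   ] [ 0.3913 -0.0929  0.0509] 0.91 2187 az -72.5
shelffront [-0.303  0.941 -0.153] [0.4609 0.0109 0.0309] 0.69 186 az 107.8
roof [ 0.001  0.003 -1.   ] [ 0.5065 -0.1185  0.1104] 0.43 476 az 72.1
right [-0.953 -0.302 -0.001] [ 0.3538 -0.1571  0.0552] 0.13 208 az -162.4
flap [ 0.295 -0.955  0.008] [ 0.4905 -0.0764  0.0767] 0.96 360 az -72.8
rear [ 0.295 -0.949  0.112] [ 0.4307 -0.2393  0.0855] 2.37 2047 az -72.7
rear2 [0.943 0.326 0.069] [ 0.3723 -0.2191  0.0762] 1.57 309 az 19.1
left [-0.299  0.954 -0.007] [ 0.5243 -0.2127  0.0726] 0.92 823 az 107.4
panel [-0.138 -0.477 -0.868] [ 0.4213 -0.1452  0.1122] 4.43 409 az -106.1
```

```bash
cat >> h.py <<'E'
a=np.radians(-72.6);ex=np.array([np.cos(a),np.sin(a),0]);ey=np.array([-np.sin(a),np.cos(a),0]);ez=np.array([0,0,1.])
M=np.stack([ex,ey,ez],1);O=.216*ex+.394*ey   # mixer->world
tl=np.radians(18);lz=-np.sin(tl)*ex+np.cos(tl)*ez;lx=np.cos(tl)*ex+np.sin(tl)*ez;L=np.stack([lx,ey,lz],1)
def ray(d,uv):
    r=np.linalg.inv(d["K"])@[*uv,1];return d["pose"][:3,3],d["pose"][:3,:3]@r
def onplane(d,uv,p,n):
    o,r=ray(d,uv);return o+r*((p-o)@n)/(r@n)
E
python3 - <<'E'
from h import *
S=np.load("pics/scene.npz");D=np.load("pics/side.npz")
pp=O+M@[-.010,0,.095]  # panel point
for f,k in((S,"scene"),(D,"side")):
    W=cloud(f);hsv=cv2.cvtColor(f["img"],cv2.COLOR_BGR2HSV)
    P=(W-pp)@L   # panel frame about pp
    m=(hsv[...,2]<70)&(P[...,2]>.018)&(P[...,2]<.056)&(P[...,0]>0)&(P[...,0]<.16)&(P[...,1]<.03)&(P[...,1]>-.12)
    q=P[m];print(k,len(q),"panel-frame min",q.min(0).round(4),"max",q.max(0).round(4))
    top=q[q[:,2]>.042] ;xy=top[:,:2];c=xy.mean(0);u,s,v=np.linalg.svd(xy-c,full_matrices=0);dr=v[0];t=(xy-c)@dr
    print(" top pts",len(top),"c",c.round(4),"ang left of x",np.arctan(dr[1]/dr[0]).round(3),"ends",(c+dr*t.min()).round(4),(c+dr*t.max()).round(4),"zmax",np.percentile(q[:,2],95).round(4))
    vv,uu=np.where(m);print(" px",uu.min(),uu.max(),vv.min(),vv.max())
pl=onplane(S,(341.3,205.3),pp,lz);print("lock est",pl.round(4),"panel fr",((pl-pp)@L).round(4),"mixer",((pl-O)@M).round(4))
for f,k in((S,"scene"),(D,"side")):
    W=cloud(f);Q=(W-O)@M
    hsv=cv2.cvtColor(f["img"],cv2.COLOR_BGR2HSV)
    m=(cv2.inRange(hsv,(95,120,60),(125,255,255))>0)&(Q[...,2]>.055)&(Q[...,2]<.09)&(Q[...,0]<0)&(Q[...,0]>-.1)&(Q[...,1]>0)
    if m.sum()>50:
        t=m&(Q[...,2]>.074);r=cv2.minAreaRect((Q[t][:,:2]*1e4).astype(np.float32));print(k,"lid",t.sum(),Q[t].min(0).round(4),Q[t].max(0).round(4),"rect",r)
E
```

```text
scene 203 panel-frame min [ 0.0607 -0.0537  0.0296] max [ 0.1176 -0.0105  0.0505]
 top pts 157 c [ 0.0869 -0.0334] ang left of x 0.604 ends [ 0.1178 -0.0121] [ 0.0613 -0.0511] zmax 0.0496
 px 325 345 163 194
side 349 panel-frame min [ 0.0666 -0.0549  0.0213] max [ 0.1285 -0.0085  0.0492]
 top pts 136 c [ 0.0976 -0.0331] ang left of x 0.615 ends [ 0.1262 -0.0129] [ 0.0673 -0.0545] zmax 0.0486
 px 219 254 181 195
lock est [ 0.4144 -0.1582  0.1174] panel fr [ 0.0725 -0.0459 -0.    ] mixer [ 0.0589 -0.0459  0.1174]
scene lid 457 [-0.0833  0.0285  0.0742] [-0.0306  0.0778  0.0777] rect ((-569.6866455078125, 528.9515991210938), (523.59228515625, 486.9013977050781), 4.846729278564453)
```

```bash
cat >> h.py <<'E'
from scipy.spatial.transform import Rotation as Ro
T0=np.stack([lx,-ey,-lz],1)  # tool aligned with lock, tool x up the slope
pp=O+M@[-.010,0,.095];LK=pp+L@[.073,-.046,0]
def go(p,phi=0.,R=None):
    "normalised turn, then shift in the turned tool frame; phi = tool turned left by phi"
    from rig import ctrl
    s=ctrl.read_state();C=Ro.from_rotvec(s["tool_rot"]);G=Ro.from_matrix(T0)*Ro.from_rotvec([0,0,-phi])
    rv=(C.inv()*G).as_rotvec();d=G.inv().apply(p-s["tcp_pos"]);d0=C.inv().apply(p-s["tcp_pos"])
    print("t",round(s["time_s"],2),"tcp mixer",((s["tcp_pos"]-O)@M).round(4),"lock",((s["tcp_pos"]-LK)@L).round(4),"F(mixer)",(s["force"]@M).round(2),"gap",round(s["finger_gap"],4),"tip",ctrl.tip_extent)
    print(" turn",(rv/np.radians(120)).round(4),"deg",np.degrees(np.linalg.norm(rv)).round(1),"shift after turn",(d/.25).round(4),"mm",(d*1e3).round(1),"shift now",(d0/.25).round(4))
E
python3 -c "
from h import *
p=O+M@[-.112,.053,.15];print(p,O);go(p);"
```

```text
[0.45764567 0.03443024 0.15      ] [ 0.4405635  -0.08829384  0.        ]
t 0.1 tcp mixer [-0.6926 -0.0299  0.2414] lock [-0.6769  0.0161  0.3501] F(mixer) [-0.44  0.12  0.08] gap 0.0852 tip 0.011
 turn [-0.0682  0.1389  0.4348] deg 55.4 shift after turn [ 2.0957 -0.3317  1.0653] mm [523.9 -82.9 266.3] shift now [1.6735 1.6433 0.3683]
```

```bash
python3 -m creep '[[-0.0068,0.0139,0.0435,0,0,0,-1],[-0.0068,0.0139,0.0435,0,0,0,-1],[-0.0068,0.0139,0.0435,0,0,0,-1],[-0.0068,0.0139,0.0435,0,0,0,-1],[-0.0068,0.0139,0.0435,0,0,0,-1]]'
python3 -m creep '[[-0.0068,0.0139,0.0435,0,0,0,-1],[-0.0068,0.0139,0.0435,0,0,0,-1],[-0.0068,0.0139,0.0435,0,0,0,-1],[-0.0068,0.0139,0.0435,0,0,0,-1],[-0.0068,0.0139,0.0435,0,0,0,-1]]'
python3 -m creep '[[0,0,0,0.14,-0.022,0.071,-1],[0,0,0,0.14,-0.022,0.071,-1],[0,0,0,0.14,-0.022,0.071,-1],[0,0,0,0.14,-0.022,0.071,-1],[0,0,0,0.14,-0.022,0.071,-1]]'
python3 -c "
from h import *
go(O+M@[-.112,.053,.15])"
```

```text
time_s: 0.52
tcp_pos: [0.2048, 0.5637, 0.2418]
tool_rot: [2.793, -1.197, 0.2]
force: [1.0, 0.2, 0.5]
finger_gap: 0.0256
gripper_force: 0.0
time_s: 0.93
tcp_pos: [0.2048, 0.5638, 0.2416]
tool_rot: [2.359, -1.741, 0.377]
force: [-0.0, -0.5, -0.0]
finger_gap: 0.0001
gripper_force: 0.0
time_s: 1.35
tcp_pos: [0.2897, 0.3853, 0.2108]
tool_rot: [2.364, -1.736, 0.375]
force: [1.2, -0.2, 1.2]
finger_gap: -0.0002
gripper_force: 0.0
t 1.35 tcp mixer [-0.4971 -0.0024  0.2108] lock [-0.5005  0.0436  0.2606] F(mixer) [0.58 1.08 1.19] gap -0.0002 tip 0.011
 turn [-0.0003  0.0001 -0.    ] deg 0.0 shift after turn [ 1.3898 -0.2215  0.7071] mm [347.4 -55.4 176.8] shift now [ 1.3899 -0.2211  0.7069]
```

```bash
python3 -m creep '[[0,0,0,0.139,-0.022,0.0707,-1],[0,0,0,0.139,-0.022,0.0707,-1],[0,0,0,0.139,-0.022,0.0707,-1],[0,0,0,0.139,-0.022,0.0707,-1],[0,0,0,0.139,-0.022,0.0707,-1]]' | head -2
python3 -m creep '[[0,0,0,0.139,-0.022,0.0707,-1],[0,0,0,0.139,-0.022,0.0707,-1],[0,0,0,0.139,-0.022,0.0707,-1],[0,0,0,0.139,-0.022,0.0707,-1],[0,0,0,0.139,-0.022,0.0707,-1]]' | head -2
python3 -m creep '[[0,0,0,0,0,0,-1]]' | head -2
python3 - <<'E'
from h import *
go(O+M@[-.115,.053,.064])
from rig import ctrl
a=[ctrl.snapshot("scene")["img"],ctrl.snapshot("wrist")]
w=a[1];np.savez("pics/w1.npz",**w)
cv2.imwrite("pics/c2.png",np.hstack([cv2.resize(a[0][100:340,150:430],(400,343)),cv2.resize(w["img"],(400,300))[:300,:]  if 0 else cv2.copyMakeBorder(cv2.resize(w["img"],(400,300)),0,43,0,0,0)]))
E
```

```text
time_s: 1.77
tcp_pos: [0.3733, 0.2098, 0.1806]
time_s: 2.18
tcp_pos: [0.4571, 0.0342, 0.1503]
time_s: 2.27
tcp_pos: [0.4568, 0.0306, 0.1488]
t 2.27 tcp mixer [-0.1086  0.0511  0.1488] lock [-0.1502  0.0971  0.0817] F(mixer) [-1.32 -0.83 -0.1 ] gap 0.0 tip 0.011
 turn [ 0.0018  0.0002 -0.0029] deg 0.4 shift after turn [-0.1291 -0.0077  0.3148] mm [-32.3  -1.9  78.7] shift now [-0.129  -0.0081  0.3148]
```

View pics/c2.png

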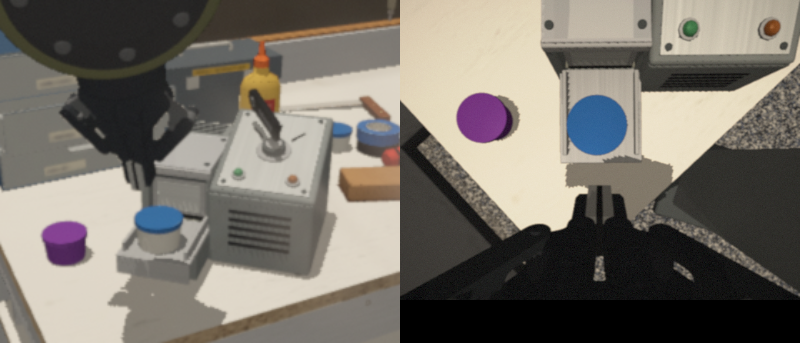

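The gripper (wrist view, 600,205) is closed behind the tub, whose lid is at (597,125), well lined up. The flap is shut. I check the lid and its height from this second view, then descend behind the tub.

```bash
python3 - <<'E'
from h import *
from rig import ctrl
s=ctrl.read_state();w=dict(np.load("pics/w1.npz"));T=np.eye(4);T[:3,:3]=Ro.from_rotvec(s["tool_rot"]).as_matrix();T[:3,3]=s["tcp_pos"]
w["pose"]=T@w["mount"];hsv=cv2.cvtColor(w["img"],cv2.COLOR_BGR2HSV)
m=cv2.inRange(hsv,(95,120,60),(125,255,255));n,l,st,c=cv2.connectedComponentsWithStats(m);i=1+st[1:,4].argmax();W=cloud(w)
q=((W-O)@M)[l==i];print("px",c[i],"plane hit",((onplane(w,c[i],np.array([0,0,.078]),ez)-O)@M).round(4),"depth med",np.nanmedian(q,0).round(4),np.nanmin(q,0).round(4),np.nanmax(q,0).round(4))
E
python3 -m creep '[[0,0,0,-0.026,0,0.063,-1],[0,0,0,-0.026,0,0.063,-1],[0,0,0,-0.026,0,0.063,-1],[0,0,0,-0.026,0,0.063,-1],[0,0,0,-0.025,-0.007,0.062,-1]]'
python3 -m creep '[[0,0,0,0,0,0,-1]]' | head -2
python3 -c "
from h import *
go(O+M@[-.04,.053,.064])"
```

```text
px [275.04226919 174.61512792] plane hit [-0.0573  0.0554  0.078 ] depth med [-0.0575  0.0554  0.0782] [-0.0825  0.0304  0.0759] [-0.0324  0.0804  0.0804]
time_s: 2.78
tcp_pos: [0.4564, 0.0443, 0.0654]
tool_rot: [2.367, -1.736, 0.374]
force: [0.2, 0.6, 0.2]
finger_gap: -0.0001
gripper_force: 0.0
time_s: 2.87
tcp_pos: [0.4549, 0.0433, 0.0628]
t 2.87 tcp mixer [-0.1213  0.053   0.0628] lock [-0.1888  0.099   0.0038] F(mixer) [ 0.32 -0.72  0.39] gap -0.0002 tip 0.011
 turn [0.0015 0.0002 0.0012] deg 0.2 shift after turn [3.107e-01 2.000e-04 9.590e-02] mm [77.7  0.  24. ] shift now [0.3107 0.0006 0.0957]
```

```bash
python3 -m creep '[[0,0,0,0.026,0,0.008,-1],[0,0,0,0.026,0,0.008,-1],[0,0,0,0.026,0,0.008,-1],[0,0,0,0.026,0,0.008,-1],[0,0,0,0.026,0,0.008,-1]]' | head -4
python3 -m creep '[[0,0,0,0.026,0,0.008,-1],[0,0,0,0.026,0,0.008,-1],[0,0,0,0.026,0,0.008,-1],[0,0,0,0.026,0,0.008,-1],[0,0,0,0.026,0,0.008,-1]]' | head -4
python3 -m creep '[[0,0,0,0.026,0,0.008,-1],[0,0,0,0.026,0,0.008,-1],[0,0,0,0.026,0,0.008,-1],[0,0,0,0.026,0,0.008,-1],[0,0,0,0.026,0,0.008,-1]]' | head -4
python3 - <<'E'
from h import *
from rig import ctrl
go(O+M@[-.01,.053,.064])
s=ctrl.read_state();w=ctrl.snapshot("wrist");sc=ctrl.snapshot("scene")["img"]
cv2.imwrite("pics/c3.png",np.hstack([cv2.resize(sc[100:340,150:430],(400,343)),cv2.copyMakeBorder(cv2.resize(w["img"],(400,300)),0,43,0,0,0)]))
E
```

```text
time_s: 3.28
tcp_pos: [0.4674, 0.01, 0.0674]
tool_rot: [2.365, -1.739, 0.375]
force: [-0.9, 1.1, 1.0]
time_s: 3.7
tcp_pos: [0.4772, -0.0227, 0.067]
tool_rot: [2.364, -1.738, 0.374]
force: [-0.5, 2.6, 0.5]
time_s: 4.12
tcp_pos: [0.4872, -0.0553, 0.0674]
tool_rot: [2.364, -1.737, 0.374]
force: [0.0, 0.2, 0.6]
t 4.12 tcp mixer [-0.0175  0.0544  0.0674] lock [-0.0887  0.1004 -0.0239] F(mixer) [-0.17  0.08  0.64] gap -0.0002 tip 0.011
 turn [-0.0003  0.0004 -0.0003] deg 0.1 shift after turn [0.0245 0.0054 0.0222] mm [6.1 1.4 5.5] shift now [0.0245 0.0054 0.0221]
```

View pics/c3.png

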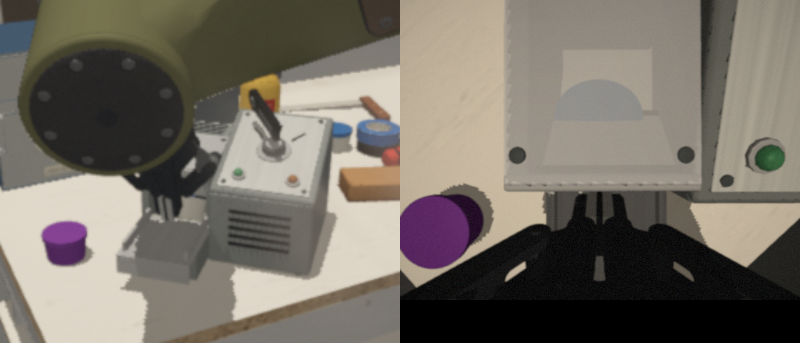

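The tub is through the opening. Its blue lid shows through the clear roof at wrist (598,100), with the flap still partly over it. I push a little more, then withdraw and look.

```bash
python3 -m creep '[[0,0,0,0.014,0,0.006,-1],[0,0,0,0.014,0,0.006,-1],[0,0,0,0.014,0,0.006,-1],[0,0,0,0,0,0,-1]]' | head -4
python3 -m creep '[[0,0,0,-0.05,0,-0.016,-1],[0,0,0,-0.1,0,-0.032,-1],[0,0,0,-0.1,0,-0.032,-1],[0,0,0,-0.1,0,-0.032,-1],[0,0,0,0,0,0,-1]]' | head -4
python3 - <<'E'
from h import *
from rig import ctrl
go(O+M@[-.1,.053,.15])
s=ctrl.read_state();w=ctrl.snapshot("wrist");sc=ctrl.snapshot("side")["img"]
cv2.imwrite("pics/c4.png",np.hstack([cv2.resize(sc[150:300,170:345],(400,343)),cv2.copyMakeBorder(cv2.resize(w["img"],(400,300)),0,43,0,0,0)]))
T=np.eye(4);T[:3,:3]=Ro.from_rotvec(s["tool_rot"]).as_matrix();T[:3,3]=s["tcp_pos"];w["pose"]=T@w["mount"]
np.savez("pics/w4.npz",**w)
E
```

```text
time_s: 4.55
tcp_pos: [0.4905, -0.0657, 0.0663]
tool_rot: [2.364, -1.738, 0.374]
force: [0.1, 0.4, 0.6]
time_s: 4.97
tcp_pos: [0.4629, 0.0253, 0.0665]
tool_rot: [2.368, -1.735, 0.375]
force: [-0.2, -0.3, 0.0]
t 4.97 tcp mixer [-0.1017  0.0553  0.0665] lock [-0.169   0.1013  0.0012] F(mixer) [ 0.27 -0.26  0.03] gap -0.0002 tip 0.011
 turn [-0.0016  0.0007  0.001 ] deg 0.2 shift after turn [ 0.1097  0.0091 -0.3156] mm [ 27.4   2.3 -78.9] shift now [ 0.1092  0.0083 -0.3157]
```

View pics/c4.png

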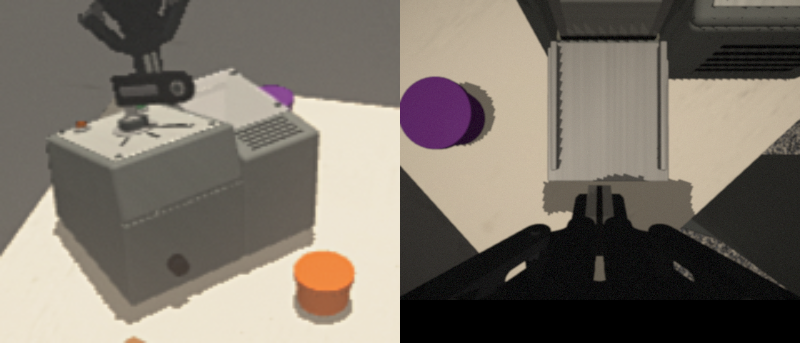

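The shelf is now empty and no lid is in the opening. I raise the tool over the key's left side, and the wrist camera can then look through the clear roof.

```bash
python3 -m creep '[[0,0,0,0,0,-0.12,-1],[0,0,0,0,0,-0.14,-1],[0,0,0,0,0,-0.14,-1],[0,0,0,0,0,-0.02,-1],[0,0,0,0,0,0,-1]]' | head -4
python3 - <<'E'
from h import *
from rig import ctrl
s=ctrl.read_state();w=ctrl.snapshot("wrist")
T=np.eye(4);T[:3,:3]=Ro.from_rotvec(s["tool_rot"]).as_matrix();T[:3,3]=s["tcp_pos"];w["pose"]=T@w["mount"]
cv2.imwrite("pics/c5.png",w["img"])
go(LK+L@[.015,.049,.10],0.65)
hsv=cv2.cvtColor(w["img"],cv2.COLOR_BGR2HSV);m=cv2.inRange(hsv,(95,30,60),(125,255,255));n,l,st,c=cv2.connectedComponentsWithStats(m)
for i in range(1,n):
    if st[i,4]>150: print(st[i],c[i].round(0),[((onplane(w,c[i],np.array([0,0,z]),ez)-O)@M).round(3).tolist() for z in(.078,.045)])
E
```

```text
time_s: 5.48
tcp_pos: [0.4545, 0.0537, 0.1688]
tool_rot: [2.367, -1.741, 0.377]
force: [0.5, -0.6, -1.0]
t 5.53 tcp mixer [-0.131   0.0548  0.1666] lock [-0.166   0.1008  0.1055] F(mixer) [-0.68 -0.08 -1.09] gap 0.0001 tip 0.011
 turn [-0.0015  0.0007 -0.3111] deg 37.3 shift after turn [0.4508 0.603  0.0219] mm [112.7 150.8   5.5] shift now [0.7242 0.2062 0.0198]
```

View pics/c5.png

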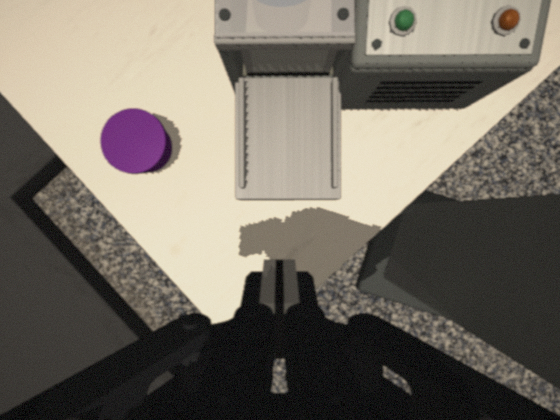

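The flap hangs shut at (288,60) and the tub's lid shows through the roof at (285,15). Now I move over to the key.

```bash
python3 -m creep '[[0,0,0,0.145,0.041,0.004,-1],[0,0,0,0.145,0.041,0.004,-1],[0,0,0,0.145,0.041,0.004,-1],[0,0,0,0.145,0.041,0.004,-1],[0,0,0,0.144,0.041,0.004,-1]]' | head -4
python3 - <<'E'
from h import *
from rig import ctrl
s=ctrl.read_state();w=ctrl.snapshot("wrist")
T=np.eye(4);T[:3,:3]=Ro.from_rotvec(s["tool_rot"]).as_matrix();T[:3,3]=s["tcp_pos"];w["pose"]=T@w["mount"]
cv2.imwrite("pics/c6.png",w["img"]);np.savez("pics/w6.npz",**w)
go(LK+L@[.015,.049,.10],0.65)
W=cloud(w);P=(W-LK)@L;hsv=cv2.cvtColor(w["img"],cv2.COLOR_BGR2HSV)
m=(hsv[...,2]<75)&(P[...,2]>.03)&(P[...,2]<.056)&(abs(P[...,0])<.09)&(abs(P[...,1])<.08)
q=P[m]
if len(q)>30:
    xy=q[q[:,2]>.045,:2];c=xy.mean(0);v=np.linalg.svd(xy-c,full_matrices=0)[2][0];t=(xy-c)@v;print("key",len(q),np.arctan(v[1]/v[0]).round(3),(c+v*t.min()).round(4),(c+v*t.max()).round(4))
Q=(W-O)@M;m=(cv2.inRange(hsv,(95,30,60),(125,255,255))>0)&(Q[...,1]>.01)&(Q[...,1]<.1)&(Q[...,0]>0)&(Q[...,0]<.13)
v,u=np.where(m);print("blue px",len(u),u.min(),u.max(),v.min(),v.max(),np.nanmedian(Q[m],0).round(3)) if len(u) else 0
if len(u):
    for uv in((u.mean(),v.mean()),): print([((onplane(w,uv,np.array([0,0,z]),ez)-O)@M).round(3).tolist() for z in(.055,.045)])
E
```

```text
time_s: 5.95
tcp_pos: [0.4553, -0.1303, 0.2158]
tool_rot: [2.363, -1.737, 0.372]
force: [1.4, 0.2, -0.1]
t 6.0 tcp mixer [ 4.880e-02 -1.000e-04  2.182e-01] lock [0.021  0.0459 0.099 ] F(mixer) [ 2.6  -2.52  2.04] gap -0.0002 tip 0.011
 turn [ 3.000e-04  1.000e-04 -3.128e-01] deg 37.5 shift after turn [-0.0116 -0.0244 -0.0039] mm [-2.9 -6.1 -1. ] shift now [-0.024  -0.0123 -0.0039]
key 2209 0.6 [0.0522 0.0373] [-0.0096 -0.005 ]
```

View pics/c6.png

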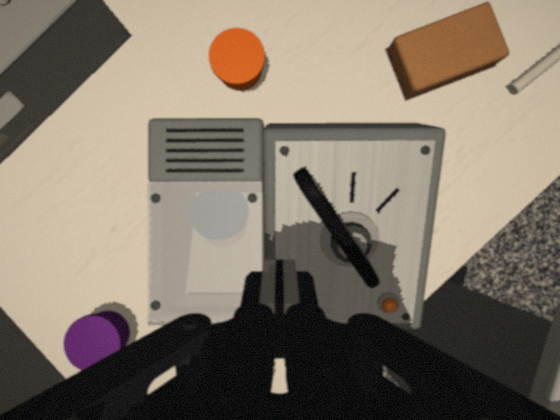

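The blue lid lies deep in the chamber at (218,214). The key runs from (300,172) to (372,282) with its ring at (350,240), and the START tick is at right (388,200). I check the tub position and turn the tool parallel to the key.

```bash
python3 - <<'E'
from h import *
w=dict(np.load("pics/w6.npz"));
for z in(.055,.045,.035): print(((onplane(w,(218,214),np.array([0,0,z]),ez)-O)@M).round(3))
E
python3 -m creep '[[0,0,-0.052,0,0,0,-1],[0,0,-0.052,0,0,0,-1],[0,0,-0.052,0,0,0,-1],[0,0,-0.052,0,0,0,-1],[0,0,-0.052,0,0,0,-1]]' | head -4
python3 -m creep '[[0,0,-0.052,-0.012,-0.024,0,-1],[0,0,0,0,0,0,-1]]' | head -4
python3 -c "
from h import *
go(LK+L@[.015,.049,.039],0.65)"
```

```text
[0.075 0.054 0.055]
[0.075 0.056 0.045]
[0.075 0.058 0.035]
time_s: 6.42
tcp_pos: [0.4556, -0.1289, 0.215]
tool_rot: [2.697, -1.013, 0.277]
force: [-0.0, 0.4, 0.2]
time_s: 6.58
tcp_pos: [0.4575, -0.1221, 0.2131]
tool_rot: [2.74, -0.864, 0.257]
force: [-0.3, 0.1, 0.8]
t 6.58 tcp mixer [0.0373 0.0061 0.2131] lock [0.0085 0.0521 0.0977] F(mixer) [-0.2  -0.23  0.81] gap 0.0003 tip 0.011
 turn [0.0003 0.0012 0.0032] deg 0.4 shift after turn [0.0133 0.0255 0.235 ] mm [ 3.3  6.4 58.7] shift now [0.0137 0.0254 0.2349]
```

```bash
python3 -m creep '[[0,0,0,0.004,0,0.08,-1],[0,0,0,0.004,0,0.08,-1],[0,0,0,0.004,0,0.075,-1],[0,0,0,0,0,0,-1],[0,0,0,0,0,0,-1]]'
python3 -c "
from h import *
go(LK+L@[.015,.049,.039],0.65)"
```

```text
time_s: 7.0
tcp_pos: [0.4651, -0.1414, 0.1589]
tool_rot: [2.737, -0.872, 0.258]
force: [-0.2, -0.2, 0.3]
finger_gap: -0.0001
gripper_force: 0.0
t 7.0 tcp mixer [0.058  0.0075 0.1589] lock [0.0115 0.0535 0.0398] F(mixer) [ 0.13 -0.21  0.31] gap -0.0001 tip 0.011
 turn [0.0006 0.001  0.0002] deg 0.1 shift after turn [0.0005 0.0229 0.003 ] mm [0.1 5.7 0.8] shift now [0.0005 0.0228 0.0031]
```

```bash
python3 -m creep '[[0,0,0,0,0.014,0,-1],[0,0,0,0,0.014,0,-1],[0,0,0,0,0.014,0,-1],[0,0,0,0,0.014,0,-1],[0,0,0,0,0,0,-1]]' >/dev/null
cat >> h.py <<'E'
def kf():
    "pose in the key-like frame turned with the tool"
    from rig import ctrl
    s=ctrl.read_state();R=Ro.from_rotvec(s["tool_rot"]).as_matrix();A=L.T@R;phi=-np.arctan2(-A[1,0],A[0,0]) if 0 else np.arctan2(A[1,0],A[0,0])
    p=(s["tcp_pos"]-LK)@L;c,n=np.cos(phi),np.sin(phi)
    print("t",round(s["time_s"],2),"phi",round(phi,3),"r",round(p[0]*c+p[1]*n,4),"o",round(-p[0]*n+p[1]*c,4),"h",round(p[2],4),"Ftool",(s["force"]@R).round(2))
E
python3 -c "from h import *;kf()"
python3 -m creep '[[0,0,0,0,0.008,0,-1],[0,0,0,0,0,0,-1]]' >/dev/null;python3 -c "from h import *;kf()"
python3 -m creep '[[0,0,0,0,0.008,0,-1],[0,0,0,0,0,0,-1]]' >/dev/null;python3 -c "from h import *;kf()"
```

```text
t 7.42 phi 0.652 r 0.0424 o 0.0221 h 0.0417 Ftool [-0.21 -0.18 -0.29]
t 7.58 phi 0.652 r 0.0422 o 0.0203 h 0.0412 Ftool [ 0.8   0.45 -0.16]
t 7.75 phi 0.653 r 0.0421 o 0.0183 h 0.041 Ftool [0.12 0.8  0.04]
```

```bash
for i in 1; do python3 -m creep '[[0,0,0,0,0.008,0,-1],[0,0,0,0,0,0,-1]]' >/dev/null;python3 -c "from h import *;kf()"; done
python3 -m creep '[[0.0,0,0.024,0.003,0.0084,0,-1],[0,0,0.024,0.003,0.0084,0,-1],[0,0,0.024,0.003,0.0084,0,-1],[0,0,0.024,0.003,0.0084,0,-1],[0,0,0,0,0,0,-1]]' >/dev/null;python3 -c "from h import *;kf()"
python3 -m creep '[[0.0,0,0.024,0.003,0.0084,0,-1],[0,0,0.024,0.003,0.0084,0,-1],[0,0,0.024,0.003,0.0084,0,-1],[0,0,0.024,0.003,0.0084,0,-1],[0,0,0,0,0,0,-1]]' >/dev/null;python3 -c "from h import *;kf()"
```

```text
t 7.92 phi 0.653 r 0.0421 o 0.0163 h 0.041 Ftool [-0.16 -0.52  0.31]
t 8.33 phi 0.45 r 0.042 o 0.0168 h 0.041 Ftool [-0.26 -0.49 -0.27]
t 8.75 phi 0.25 r 0.0419 o 0.0168 h 0.041 Ftool [ 0.61 -1.81  1.28]
```

```bash
python3 -m creep '[[0.0,0,0.024,0.003,0.0084,0,-1],[0,0,0.024,0.003,0.0084,0,-1],[0,0,0.024,0.003,0.0084,0,-1],[0,0,0.024,0.003,0.0084,0,-1],[0,0,0,0,0,0,-1]]' >/dev/null;python3 -c "from h import *;kf()"
python3 -m creep '[[0.0,0,0.024,0.003,0.0084,0,-1],[0,0,0.024,0.003,0.0084,0,-1],[0,0,0.024,0.003,0.0084,0,-1],[0,0,0,0,0,0,-1],[0,0,0,0,0,0,-1]]' >/dev/null;python3 -c "from h import *;kf()"
python3 - <<'E'
from h import *
from rig import ctrl
for n in("wrist","scene","side"):
    s=ctrl.read_state();w=ctrl.snapshot(n)
    if n=="wrist":
        T=np.eye(4);T[:3,:3]=Ro.from_rotvec(s["tool_rot"]).as_matrix();T[:3,3]=s["tcp_pos"];w["pose"]=T@w["mount"];cv2.imwrite("pics/c7.png",w["img"])
    P=(cloud(w)-LK)@L;V=w["img"].max(-1)
    m=(V<75)&(P[...,2]>.044)&(P[...,2]<.054)&(P[...,0]>-.02)&(P[...,0]<.075)&(P[...,1]<.012)&(P[...,1]>-.06)
    xy=P[m][:,:2]
    if len(xy)>20:
        c=xy.mean(0);v=np.linalg.svd(xy-c,full_matrices=0)[2][0];t=(xy-c)@v;print(n,len(xy),np.arctan(v[1]/v[0]).round(3),(c+v*t.min()).round(4),(c+v*t.max()).round(4))
E
```

```text
t 9.17 phi 0.05 r 0.0418 o 0.0169 h 0.041 Ftool [ 0.11 -1.03  0.46]
t 9.58 phi -0.098 r 0.0417 o 0.0172 h 0.0411 Ftool [ 0.85 -3.27  0.83]
wrist 1721 -0.059 [ 0.0646 -0.0023] [ 0.0327 -0.0004]
scene 163 -0.056 [ 0.0548 -0.0038] [-0.0126 -0.    ]
side 88 0.05 [-0.0119 -0.0048] [ 0.0616 -0.0011]
```

View pics/c7.png

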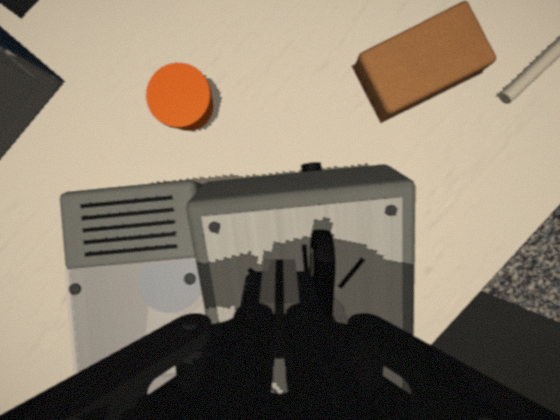

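Key is at (320,260), about along the lock's x axis and in contact with the finger at (285,290). Its force is now spring-like. I continue by feel.

```bash
R='from h import *;kf()'
python3 -m creep '[[0.0,0,0.024,0.003,0.0084,0,-1],[0,0,0.024,0.003,0.0084,0,-1],[0,0,0.024,0.003,0.0084,0,-1],[0,0,0,0,0,0,-1]]' >/dev/null;python3 -c "$R"
python3 -m creep '[[0,0,0,0,0,0,-1]]' >/dev/null;python3 -c "$R"
python3 -m creep '[[0.0,0,0.024,0.003,0.0084,0,-1],[0,0,0.024,0.003,0.0084,0,-1],[0,0,0,0,0,0,-1],[0,0,0,0,0,0,-1]]' >/dev/null;python3 -c "$R"
python3 -m creep '[[0,0,0,0,0,0,-1]]' >/dev/null;python3 -c "$R"
```

```text
t 10.07 phi -0.253 r 0.0416 o 0.017 h 0.0411 Ftool [ 1.41 -2.84  0.58]
t 10.15 phi -0.25 r 0.0416 o 0.017 h 0.0411 Ftool [ 1.58 -3.26 -0.19]
t 10.48 phi -0.35 r 0.0415 o 0.017 h 0.0412 Ftool [ 1.09 -4.04 -0.31]
t 10.57 phi -0.35 r 0.0415 o 0.017 h 0.0411 Ftool [ 3.08 -3.6  -0.56]
```

```bash
R='from h import *;kf()'
python3 -m creep '[[0.0,0,0.024,0.003,0.0084,0,-1],[0,0,0.024,0.003,0.0084,0,-1],[0,0,0,0,0,0,-1]]' >/dev/null;python3 -c "$R"
python3 -m creep '[[0.0,0,0.012,0.0015,0.0042,0,-1],[0,0,0.012,0.0015,0.0042,0,-1],[0,0,0,0,0,0,-1]]' >/dev/null;python3 -c "$R"
python3 -m creep '[[0.0,0,0.012,0.0015,0.0042,0,-1],[0,0,0,0,0,0,-1],[0,0,0,0,0,0,-1]]' >/dev/null;python3 -c "$R"
python3 -m creep '[[0.0,0,0.012,0.0015,0.0042,0,-1],[0,0,0,0,0,0,-1],[0,0,0,0,0,0,-1]]' >/dev/null;python3 -c "$R"
```

```text
t 10.82 phi -0.453 r 0.0415 o 0.017 h 0.0411 Ftool [ 2.   -4.53 -1.14]
t 11.07 phi -0.503 r 0.0414 o 0.017 h 0.0411 Ftool [ 2.52 -5.12 -0.99]
t 11.32 phi -0.527 r 0.0414 o 0.0169 h 0.0411 Ftool [ 2.51 -4.27 -1.5 ]
t 11.57 phi -0.552 r 0.0413 o 0.017 h 0.0411 Ftool [ 2.87 -5.04 -0.29]
```

```bash
cat >> h.py <<'E'
def chk(lim=7.):
    from rig import ctrl
    s=ctrl.read_state();R=Ro.from_rotvec(s["tool_rot"]).as_matrix();kf();raise SystemExit(int(-(s["force"]@R)[1]>lim))
E
C='from h import *;chk()'
S(){ python3 -c "$C"; }
python3 -m creep '[[0,0,0.006,0.0008,0.0021,0,-1],[0,0,0.006,0.0008,0.0021,0,-1],[0,0,0,0,0,0,-1]]' >/dev/null && S &&
python3 -m creep '[[0,0,0.006,0.0008,0.0021,0,-1],[0,0,0.006,0.0008,0.0021,0,-1],[0,0,0,0,0,0,-1]]' >/dev/null && S &&
python3 -m creep '[[0,0,0.006,0.0008,0.0021,0,-1],[0,0,0.006,0.0008,0.0021,0,-1],[0,0,0,0,0,0,-1]]' >/dev/null && S &&
python3 -m creep '[[0,0,0.006,0.0008,0.0021,0,-1],[0,0,0.006,0.0008,0.0021,0,-1],[0,0,0,0,0,0,-1]]' >/dev/null && S &&
python3 -m creep '[[0,0,0.006,0.0008,0.0021,0,-1],[0,0,0.006,0.0008,0.0021,0,-1],[0,0,0,0,0,0,-1]]' >/dev/null && S &&
python3 -m creep '[[0,0,0.006,0.0008,0.0021,0,-1],[0,0,0.006,0.0008,0.0021,0,-1],[0,0,0,0,0,0,-1]]' >/dev/null && S
```

```text
t 11.82 phi -0.577 r 0.0413 o 0.0169 h 0.0411 Ftool [ 3.67 -5.55 -1.19]
t 12.07 phi -0.603 r 0.0414 o 0.0169 h 0.0411 Ftool [ 2.81 -5.1  -0.34]
t 12.32 phi -0.628 r 0.0413 o 0.0169 h 0.0411 Ftool [ 2.72 -4.41 -0.03]
t 12.57 phi -0.653 r 0.0413 o 0.0169 h 0.0411 Ftool [ 2.66 -4.99 -0.94]
t 12.82 phi -0.678 r 0.0413 o 0.0169 h 0.0412 Ftool [ 2.55 -4.2  -0.54]
t 13.07 phi -0.703 r 0.0413 o 0.0169 h 0.0411 Ftool [ 2.84 -5.45 -1.5 ]
```

```bash
C='from h import *;chk()'
S(){ python3 -c "$C"; }
python3 -m creep '[[0,0,0.006,0.0008,0.0021,0,-1],[0,0,0.006,0.0008,0.0021,0,-1],[0,0,0,0,0,0,-1]]' >/dev/null && S &&
python3 -m creep '[[0,0,0.006,0.0008,0.0021,0,-1],[0,0,0.006,0.0008,0.0021,0,-1],[0,0,0,0,0,0,-1]]' >/dev/null && S &&
python3 -m creep '[[0,0,0.006,0.0008,0.0021,0,-1],[0,0,0.006,0.0008,0.0021,0,-1],[0,0,0,0,0,0,-1]]' >/dev/null && S &&
python3 -m creep '[[0,0,0.006,0.0008,0.0021,0,-1],[0,0,0.006,0.0008,0.0021,0,-1],[0,0,0,0,0,0,-1]]' >/dev/null && S &&
python3 -m creep '[[0,0,0.006,0.0008,0.0021,0,-1],[0,0,0.006,0.0008,0.0021,0,-1],[0,0,0,0,0,0,-1]]' >/dev/null && S &&
python3 -m creep '[[0,0,0.006,0.0008,0.0021,0,-1],[0,0,0.006,0.0008,0.0021,0,-1],[0,0,0,0,0,0,-1]]' >/dev/null && S
```

```text
t 13.32 phi -0.728 r 0.0413 o 0.0169 h 0.0411 Ftool [ 2.54 -5.54 -0.65]
t 13.57 phi -0.753 r 0.0413 o 0.017 h 0.0412 Ftool [ 2.34 -6.43 -0.71]
t 13.82 phi -0.778 r 0.0411 o 0.0174 h 0.0414 Ftool [ 2.9  -9.19  1.68]
```

That is the stop: 9 N, and the tool is starting to lag. I hold there.

```bash
R='from h import *;kf()'
python3 -m creep '[[0,0,0,0,0,0,-1],[0,0,0,0,0,0,-1],[0,0,0,0,0,0,-1],[0,0,0,0,0,0,-1],[0,0,0,0,0,0,-1]]' >/dev/null;python3 -c "$R"
python3 -m creep '[[0,0,0,0,0,0,-1],[0,0,0,0,0,0,-1],[0,0,0,0,0,0,-1],[0,0,0,0,0,0,-1],[0,0,0,0,0,0,-1]]' >/dev/null;python3 -c "$R"
python3 -m creep '[[0,0,0,0,0,0,-1],[0,0,0,0,0,0,-1],[0,0,0,0,0,0,-1],[0,0,0,0,0,0,-1],[0,0,0,0,0,0,-1]]' >/dev/null;python3 -c "$R"
```

```text
t 14.23 phi -0.778 r 0.0411 o 0.0174 h 0.0413 Ftool [ 2.98 -8.64  1.79]
t 14.65 phi -0.778 r 0.0411 o 0.0174 h 0.0414 Ftool [ 2.22 -8.62  0.9 ]
t 15.07 phi -0.778 r 0.0411 o 0.0174 h 0.0414 Ftool [ 2.57 -9.12  1.29]
```

```bash
R='from h import *;kf()'
python3 -m creep '[[0,0,0.006,0.0008,0.0021,0,-1],[0,0,0,0,0,0,-1],[0,0,0,0,0,0,-1],[0,0,0,0,0,0,-1],[0,0,0,0,0,0,-1]]' >/dev/null;python3 -c "$R"
python3 -m creep '[[0,0,0,0,0,0,-1],[0,0,0,0,0,0,-1],[0,0,0,0,0,0,-1],[0,0,0,0,0,0,-1],[0,0,0,0,0,0,-1]]' >/dev/null;python3 -c "$R"
python3 -m creep '[[0,0,0,0,0,0,-1],[0,0,0,0,0,0,-1],[0,0,0,0,0,0,-1]]' >/dev/null;python3 -c "$R"
python3 -m creep '[[0,0,-0.048,-0.0065,-0.0168,0,-1],[0,0,-0.048,-0.0065,-0.0168,0,-1],[0,0,-0.048,-0.0065,-0.0168,0,-1],[0,0,-0.048,-0.0065,-0.0168,0,-1],[0,0,-0.048,-0.0065,-0.0168,0,-1]]' >/dev/null;python3 -c "$R"
python3 -m creep '[[0,0,-0.048,-0.0065,-0.0168,0,-1],[0,0,-0.048,-0.0065,-0.0168,0,-1],[0,0,-0.048,-0.0065,-0.0168,0,-1],[0,0,-0.048,-0.0065,-0.0168,0,-1],[0,0,0,0,-0.06,0,-1]]' >/dev/null;python3 -c "$R"
python3 -m creep '[[0,0,0,0,0,0,-1],[0,0,0,0,0,-0.1,-1],[0,0,0,0,0,-0.15,-1],[0,0,0,-0.05,0,-0.15,-1],[0,0,0,0,0,0,-1]]' >/dev/null;python3 -c "$R"
python3 - <<'E'
from h import *
from rig import ctrl
for n in("wrist","scene","side"):
    s=ctrl.read_state();w=ctrl.snapshot(n)
    if n=="wrist":
        T=np.eye(4);T[:3,:3]=Ro.from_rotvec(s["tool_rot"]).as_matrix();T[:3,3]=s["tcp_pos"];w["pose"]=T@w["mount"];cv2.imwrite("pics/c8.png",w["img"])
    P=(cloud(w)-LK)@L;V=w["img"].max(-1)
    m=(V<75)&(P[...,2]>.044)&(P[...,2]<.054)&(P[...,0]>-.02)&(P[...,0]<.075)&(abs(P[...,1])<.06)
    xy=P[m][:,:2]
    if len(xy)>20:
        c=xy.mean(0);v=np.linalg.svd(xy-c,full_matrices=0)[2][0];t=(xy-c)@v;print(n,len(xy),np.arctan(v[1]/v[0]).round(3),(c+v*t.min()).round(4),(c+v*t.max()).round(4))
E
```

```text
t 15.48 phi -0.79 r 0.041 o 0.0177 h 0.0415 Ftool [ 1.9  -9.08  1.29]
t 15.9 phi -0.79 r 0.041 o 0.0177 h 0.0415 Ftool [  1.44 -10.42   0.42]
t 16.15 phi -0.79 r 0.041 o 0.0177 h 0.0415 Ftool [ 2.46 -9.82  1.77]
t 16.57 phi -0.283 r 0.042 o 0.017 h 0.0407 Ftool [-0.57 -2.2  -1.27]
t 16.98 phi 0.12 r 0.0429 o 0.0306 h 0.0402 Ftool [ 0.77 -0.75 -0.34]
t 17.4 phi 0.112 r 0.0322 o 0.0326 h 0.1476 Ftool [ 1.32 -0.33 -1.47]
wrist 1311 -0.047 [ 0.064  -0.0006] [-0.0112  0.0029]
scene 121 -0.045 [ 0.0553 -0.0035] [-0.0144 -0.0003]
side 61 -0.04 [-0.0112 -0.003 ] [ 0.0624 -0.0059]
```

View pics/c8.png

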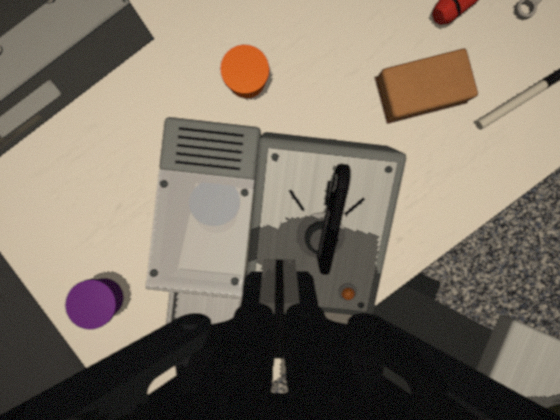

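The key is back at ON at (333,215), −0.045 rad from x. The START stop was at about −0.76, which fits 0.7 rad of travel. The tub's lid is inside at (214,203), and the gripper is clear. I hand in.

```bash
python3 -m creep '[[0,0,0,0,0,0,-1],[0,0,0,0,0,0,-1],[0,0,0,0,0,0,-1]]' | head -1; python3 -c "
from rig import ctrl
print(ctrl.finish_job())"
```

```text
time_s: 17.8
the job is handed in; nothing more can be done
None
```

I handed the job in at 17.8 s: the tub is in the mixing chamber with the flap shut behind it, and the key was held at the START stop for over 2 s at about 10 N before it sprang back to ON. The hand-in call gave no verdict.

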